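# Scan a stone pillar and offer it up over its base stone

## Robot

A 6-joint arm with a two-finger parallel gripper is mounted at the origin on the work surface. World frame = base frame: x ahead of the robot, y to its left, z up, the work surface at z = 0. Lengths are in m, angles in rad, forces in N, time in s.
With the tool pointing down it reaches from about 0.375 to 0.9 m from the base axis. Payload 3.1 kg.
Tool frame: the origin (TCP) lies midway between the tips of the shut fingers; the grasp point (between the pads) lies manip.grasp_offset behind it (manip.grasp_offset is the distance from the TCP to the grasp point, in m); x points along the fingers, y is the direction in which the jaws open and shut, and the axes are right-handed (so a half turn about x gives the same grasp; the last joint's range is limited). The gripper opens to 85 mm and grips with 20 to 120 N. Pads are 22 mm wide; open, the fingers measure 114 mm over their backs; the gripper's body (76 mm by 85 mm) begins 54 mm behind the grasp point. The pads swing forward as they close: fully open they stand 13 mm farther back than shut.
Start: joints at [-1.329, 0.527, 1.433, -0, 1.181, -0.178], TCP at [0.255, -0.571, 0.231] pointing down, gripper open.
Joint ranges: [-3.08, 3.08], [-0.75, 2.2], [0.22, 2.44], [-1.43, 4.57], [0, 2.65], [-2.85, 2.85]. Speed limits (rad/s): [2.79, 2.79, 3.14, 3.14, 3.14, 3.14].

## Interface

Orientations are given as a 3x3 rotation matrix whose columns are the frame's x, y, z axes.
In Python, from workcell import manip gives the robot as it stands.
- The arm moves only by the tool move_arm, never from a script. Its argument "commands" is a list that holds one entry, the list of rows, each a list of 7 numbers: the turn, a rotation vector about the tool's x, y, z in units of 5 degrees (1.0 is 5 degrees), then the shift along the tool's x, y, z in units of 25 mm (1.0 is 25 mm), then the finger opening in mm, from 0 to 85.4. In form: [[[wx, wy, wz, x, y, z, grip], ...]]. A call has 1 to 20 rows; each row shifts and turns the commanded pose from where the row before left it, along the tool's axes as they then stand; what a row does not reach is not made up. A row lasts 1/12 s, in which the tool goes at most 41.7 mm and 7.16 degrees, less where a joint would pass 70% of its speed; a pose out of reach is approached as far as the arm can. A call is refused whole if a number of a shift passes 1 or a number of a turn 1, either way. A call with a gripper value outside its range is refused whole. The fingers move at their own pace and stop on an object; "force" is the grip in N (left out, the last holds). Time passes only in rows, so rows that do not move let the fingers close. It gives the time, the measured TCP pose, the force and the opening at its end, in the units of the state.
- manip.observe(): the state, without advancing time (a new reading comes with each control period).
- manip.grab_frame(name): name is "side" or "top"; returns a dict with "img" (384x512x3 uint8, red, green, blue), "mtx" (3x3 intrinsics, pixels), "extrinsics" (4x4, takes a point from world to camera coordinates). Camera axes: x right, y down, z forward; pixel columns grow to the right and rows downward; lengths in m; the calibration is good to about 2 mm. A picture is of the moment at which its call begins. There is no depth.
- manip.finish_job(): hands the job in, once; it reports no verdict.
Trained networks look in a picture, given as the dict that the camera call returned (one of the last four; its "shot" number tells which), for a name from the list of things; names that differ only in an ending like _2 or _b are one class to them, and where a whole thing is asked for, a point or a joint stands for the part that bears it (a point fixed in the world has none). Each returns a list of dicts, best first, with "confidence" (0 to 1); they miss things now and then, are a little off and sometimes report something else, mostly with a low value. They report only what shows in the picture. A call takes as long as a camera call. They do not tell look-alikes from the thing itself.
- manip.boxes_of(thing, picture): "bbox" ([centre column, centre row, width, height] in pixels, round what is visible of it).
The state is a dict: "t": time; "joint_pos": joint angles; "joint_vel": joint speeds; "joint_efforts": joint torques, N m; "tool_pos": TCP position; "eef_rot": TCP orientation; "wrist_force": force on the tool from outside, world axes, zero at the start; "ft_torque": the same for the moment, N m; "grip_width": opening from 0.0 (shut) to 1.0 (fully open).
Only numpy, scipy, OpenCV 4.12 (cv2) and the standard library are available. Lean on these libraries where they do the work, as an engineer would, in place of code of your own. Each camera call takes 0.05 s, during which the arm holds its last target.

## Task

First turn the stone pillar on the scanner's round pad, keeping it standing there, until its ledge squarely faces the scanner's window, and keep it still like that for about a second. Then carry it, clear of the row of stones and without disturbing anything on the bench, to the base stone with the square seat (three kerbs, one open side) and hold it upright about a centimetre above the kerbs, centred and square over the seat with its ledge pointing out over the open side, so that it could be lowered straight in. Never let the pillar touch either base stone or the row of stones; finish while still holding it still in the air.

Things in the scene. Friction and masses are not known exactly. Their poses are not given: they have to be found in the camera images.
- pillar: the pillar, pale sawn stone, about 0.35 to 0.6 kg, 140 mm high: a square foot 56 x 56 mm and 18 mm high, above it a smooth round shaft of 44 mm diameter up to the top (bare from 70 mm to 140 mm height, the place to grip), and a small planting ledge on one side, 34 mm wide, between 27 and 67 mm height, sticking out to 46 mm from the shaft's axis. Origin at the centre of the foot's underside, z up the shaft, x towards the ledge. It starts standing loose on the scanner's pad
- ledge (a point): the outer end of the pillar's ledge, 46 mm along the pillar's x from its axis and 58 mm above its underside
- scanner: the scanner, fixed to the bench: an aluminium plate 240 x 110 x 8 mm with a grey block 60 x 80 mm standing at its +x end, top at 94 mm, whose dark window looks along the scanner's -x over a round rubber pad. Origin under the plate's centre; x runs from the pad to the block. The ledge faces the window when the pillar's x points the same way as the scanner's x
- pad (a point): centre of the top of the round rubber pad (84 mm across, 10 mm above the bench), 60 mm from the scanner's origin along its -x
- window (a point): centre of the scanner's window, 60 mm above the bench, 113 mm from the pad's centre
- base: the target base stone, fixed: a low grey boulder about 155 mm across, sawn flat at 48 mm above the bench. On the flat stand three straight kerbs, 10 mm thick, tops at 56 mm, round a square seat 72 mm wide; the side towards the stone's +x has no kerb (open side). Origin at bench level under the seat's centre; x towards the open side. When the pillar hovers rightly its x points the same way as the stone's x and its origin is over this origin, about 66 mm above it
- round_base: another base stone, fixed, same size, but with a closed round collar (72 mm inside, top at 56 mm) on its flat; not the target. Origin at bench level under its centre. It may lie nearer or farther than the target
- ridge: the row of stones, fixed, between the scanner and the base stones: rough stones on a slate 420 x 90 mm, up to 115 mm above the bench. Origin at bench level under the slate's centre, x along the row
- jar: small closed amber glass jar with a steel lid, 60 mm across, 75 mm high; origin under its centre; a bystander, leave alone
- pebble: small dark stone about 60 x 45 x 35 mm; origin under its centre; a bystander, leave alone
- marker: white marker pen with a grey cap lying on the bench, 130 mm long, 18 mm thick; origin under its middle, x along the pen; a bystander, leave alone
- pot: empty terracotta pot, 90 mm across the rim, 70 mm high; origin under its centre; a bystander, leave alone
- cutters: dark steel branch cutters lying on the bench, 180 mm long, 60 mm wide, 13 mm high; origin at bench level near the middle, x along them; a bystander, leave alone
- brush: brush lying on the bench at the right, about 200 mm long; x along it; a bystander, leave alone
- spray: white spray bottle with a grey trigger head, 72 mm across, 211 mm high; origin under its centre; a bystander, leave alone
Mind the look-alikes: they are no part of the job. What is shaped like the base but green is not meant. What is shaped like the pillar but yellow is not meant.

How it is judged:
By the outcome, as a careful person would: the job done as asked, in the order asked, and still so for the second after the job is handed in, while the arm keeps its last pose, push and grip.
It also fails if it takes over 48 s, if anything falls off the work surface, if the arm or the gripper's body presses on something with over 40 N, if the wrist force passes 120 N, or if a joint passes its speed limit or range.

## Working session

There is one attempt and no reset: what is moved stays moved. The work goes in short steps, Python scripts to look and compute and a tool call to move; the robot and the scene stay as the last step left them, time stands still between calls to the robot, and variables do not carry over. Pictures are saved under pics/ and viewed, and the job is handed in when it is done.

Besides the shell and the picture viewer there is one more tool, called after "Request:" as a command line: name --argument value ..., lists and objects as JSON in quotes. move_arm: Moves the arm, as the interface text tells. Its arguments: {"type":"object","properties":{"commands":{"type":"array","items":{"type":"array","items":{"type":"array","items":{"type":"number"}}}},"force":{"type":"number"}},"required":["commands"]}

```bash
ls; mkdir -p pics; python3 - <<'E'
from workcell import manip
import cv2,numpy as np,pickle
print(manip.observe(), manip.grasp_offset)
for n in("side","top"):
    p=manip.grab_frame(n); pickle.dump(p,open(f"{n}0.pkl","wb"))
    cv2.imwrite(f"pics/{n}0.png",cv2.cvtColor(cv2.resize(p["img"],(800,600),interpolation=cv2.INTER_CUBIC),cv2.COLOR_RGB2BGR))
    print(n,p["mtx"],p["extrinsics"])
    for t in "pillar ledge scanner pad window base round_base ridge jar pebble marker pot cutters brush spray".split():
        try: print(t,[(np.round(d["bbox"],1).tolist(),round(d["confidence"],2)) for d in manip.boxes_of(t,p)][:4])
        except Exception as e: print(t,e)
print(manip.observe()["t"])
E
```

```text
pics
{'t': 0.0, 'joint_pos': array([-1.32949784e+00,  5.28458162e-01,  1.43391246e+00, -1.65170079e-06,
        1.18142462e+00, -1.78515176e-01]), 'joint_vel': array([-0.00037185, -0.00204048, -0.00061474, -0.00055814,  0.00186009,
        0.00028835]), 'joint_efforts': array([ 2.03379153e-03, -4.42340684e+01, -1.78022110e+01, -5.57671558e-05,
        8.57728795e-03,  6.79387682e-06]), 'tool_pos': array([ 0.25458484, -0.57000118,  0.23033533]), 'eef_rot': array([[-5.27822018e-04,  4.07590306e-01, -9.13164752e-01],
       [ 2.13840916e-03, -9.13162331e-01, -4.07590461e-01],
       [-9.99997574e-01, -2.16785509e-03, -3.89607659e-04]]), 'wrist_force': array([-0.31181993,  0.00756321,  0.15385505]), 'ft_torque': array([ 0.03314713, -0.02695985,  0.02307181]), 'grip_width': 1.0004391673629642} 0.0187
side [[384.29995225   0.         257.61039203]
 [  0.         384.29995225 193.57315915]
 [  0.           0.           1.        ]] [[-0.95451279 -0.29784414 -0.01393538  0.49696235]
 [-0.19988002  0.67384438 -0.71132393  0.17708288]
 [ 0.22125394 -0.67618239 -0.70272617  1.07142928]
 [ 0.   
[... 1734 characters left out ...]
.7], 0.34), ([214.0, 253.8, 18.0, 22.5], 0.27), ([350.8, 289.2, 54.7, 52.2], 0.18)]
base [([162.0, 275.7, 53.0, 54.2], 0.93), ([340.2, 220.2, 54.0, 49.8], 0.57)]
round_base [([319.7, 155.6, 53.6, 51.1], 0.71)]
ridge [([253.6, 185.7, 43.1, 146.9], 0.88)]
jar [([215.2, 253.9, 25.5, 22.1], 0.75)]
pebble [([209.8, 165.5, 13.4, 23.4], 0.66), ([158.3, 192.1, 32.3, 23.3], 0.38), ([318.5, 156.4, 54.4, 54.3], 0.19)]
marker [([204.6, 211.9, 16.0, 39.3], 0.54)]
pot [([205.1, 104.3, 34.8, 35.6], 0.74)]
cutters [([349.8, 287.5, 52.1, 50.7], 0.91), ([319.4, 155.8, 54.0, 52.3], 0.5)]
brush [([395.1, 202.2, 18.4, 68.6], 0.7), ([158.0, 192.2, 31.2, 27.2], 0.27)]
spray [([120.6, 116.1, 38.7, 43.5], 0.84)]
1.6
```

View pics/side0.png

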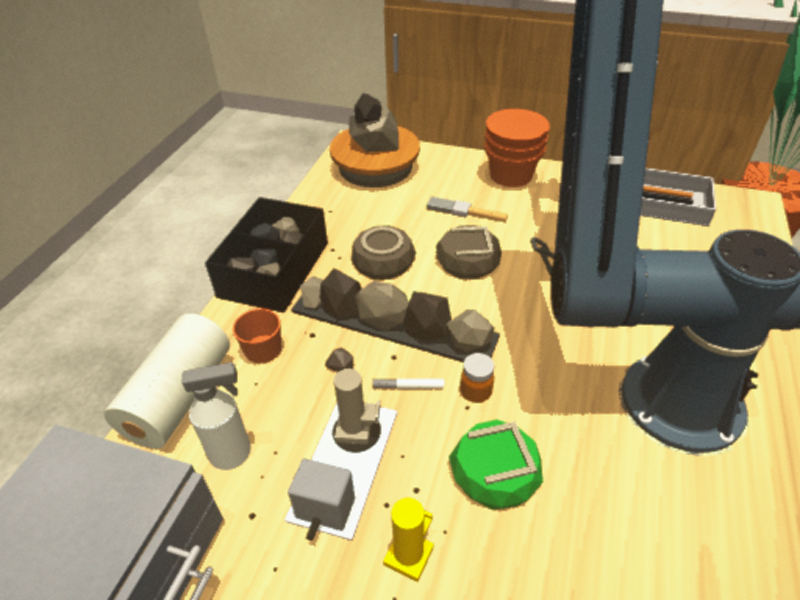

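View pics/top0.png

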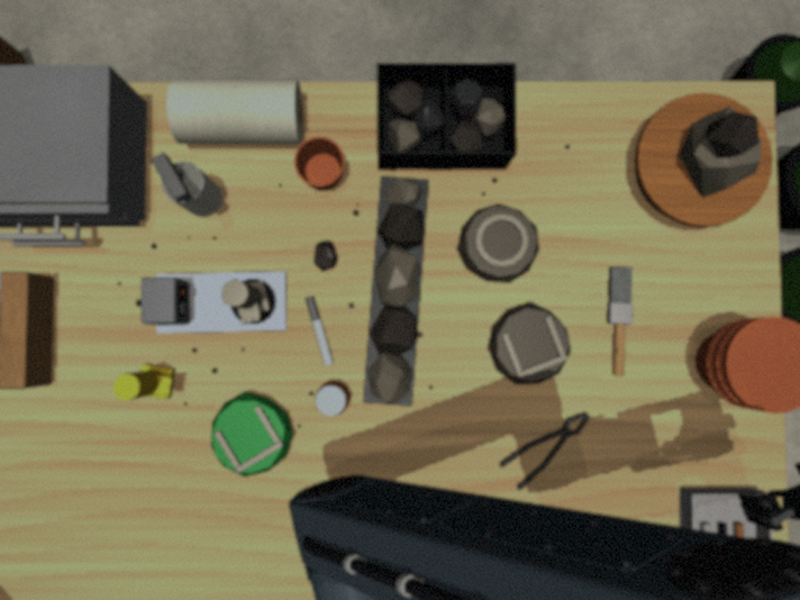

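```bash
python3 - <<'E'
import pickle,cv2,numpy as np
T=pickle.load(open("top0.pkl","rb"))["img"];S=pickle.load(open("side0.pkl","rb"))["img"]
def crop(im,c0,r0,c1,r1,k,n):
    cv2.imwrite(n,cv2.cvtColor(cv2.resize(im[r0:r1,c0:c1],None,fx=k,fy=k,interpolation=cv2.INTER_CUBIC),cv2.COLOR_RGB2BGR))
crop(T,80,165,190,225,7,"pics/t_scan.png")
crop(T,300,180,380,260,7,"pics/t_base.png")
crop(S,170,220,270,320,6,"pics/s_scan.png")
crop(S,220,130,330,190,7,"pics/s_base.png")
E
```

```text
(no output)
```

View crops.

View pics/t_scan.png

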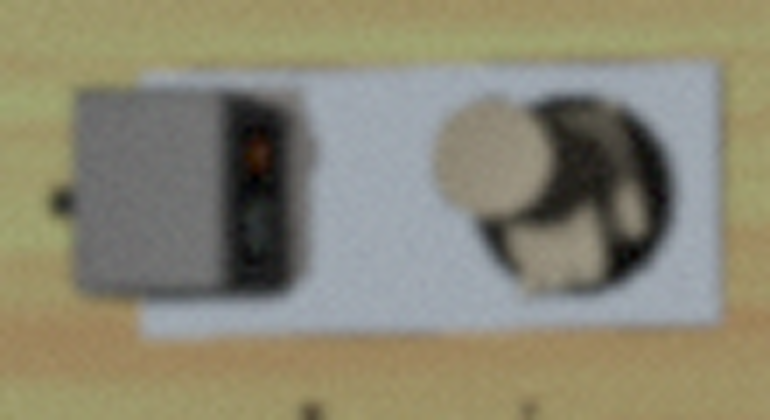

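View pics/t_base.png

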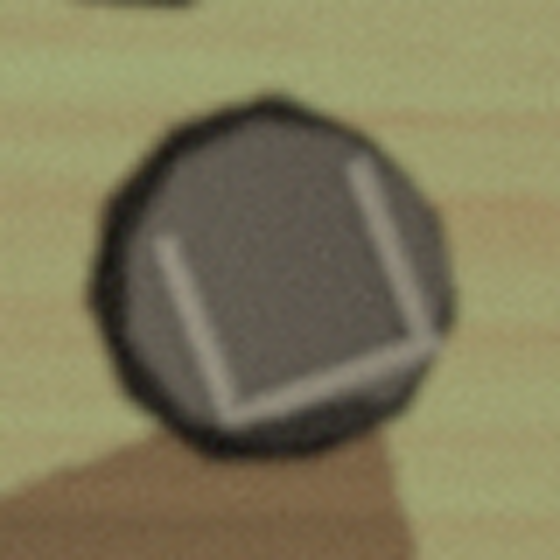

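View pics/s_scan.png

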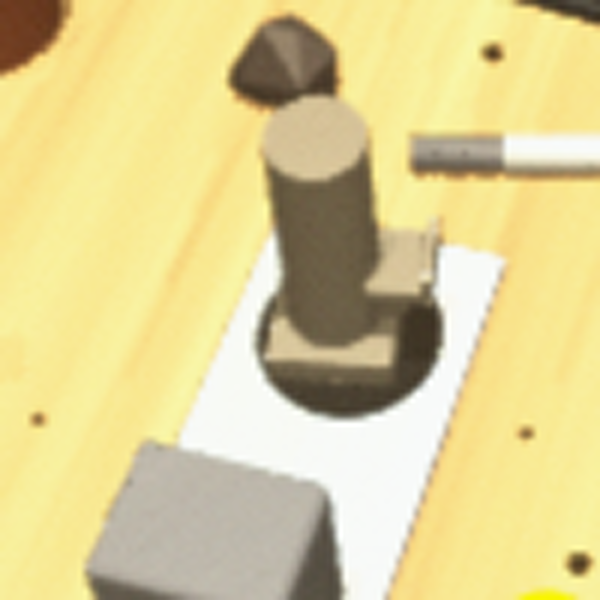

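View pics/s_base.png

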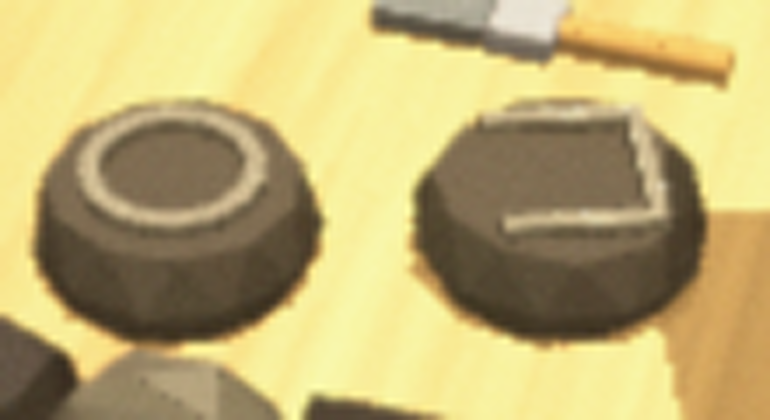

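```bash
cat > h.py <<'E'
import numpy as np,cv2,pickle
from scipy.optimize import least_squares
def proj(p,P):
    P=np.atleast_2d(P);E=p["extrinsics"];q=P@E[:3,:3].T+E[:3,3];q=q@p["mtx"].T;return q[:,:2]/q[:,2:]
def ray(p,uv,z):
    E=p["extrinsics"];R=E[:3,:3];c=-R.T@E[:3,3];d=R.T@np.linalg.inv(p["mtx"])@np.array([*uv,1.]);return c+d*(z-c[2])/d[2]
def w(pose,P):
    x,y,a=pose;c,s=np.cos(a),np.sin(a);P=np.atleast_2d(np.array(P,float))
    return np.c_[x+c*P[:,0]-s*P[:,1],y+s*P[:,0]+c*P[:,1],P[:,2]]
def cr(c,off,k): return (np.array(c,float)+.5)/k-.5+np.array(off)
def fit(obs,x0,f=1):
    def r(x): return np.concatenate([(proj(p,w(x,P))-uv).ravel() for p,P,uv in obs])
    s=least_squares(r,x0,loss="soft_l1",f_scale=f);return s.x,r(s.x).reshape(-1,2)
def poly(im,p,pose,P,k,off,col,closed=True):
    uv=(proj(p,w(pose,P))-off+.5)*k-.5
    cv2.polylines(im,[np.round(uv*16).astype(int)],closed,col,1,cv2.LINE_AA,4)
def crop(p,off,sz,k): 
    return cv2.cvtColor(cv2.resize(p["img"][off[1]:off[1]+sz[1],off[0]:off[0]+sz[0]],None,fx=k,fy=k,interpolation=cv2.INTER_CUBIC),cv2.COLOR_RGB2BGR)
circ=lambda r,z:[(r*np.cos(t),r*np.sin(t),z) for t in np.linspace(0,2*np.pi,40)]
rect=lambda x0,x1,y0,y1,z:[(x0,y0,z),(x1,y0,z),(x1,y1,z),(x0,y1,z)]
def drawpillar(im,p,pose,z,k,off):
    poly(im,p,pose,circ(.022,z+.14),k,off,(0,0,255))
    poly(im,p,pose,rect(-.028,.028,-.028,.028,z+.018),k,off,(255,0,0))
    poly(im,p,pose,rect(-.028,.028,-.028,.028,z),k,off,(255,128,0))
    poly(im,p,pose,rect(.02,.046,-.017,.017,z+.067),k,off,(0,255,0))
    poly(im,p,pose,rect(.02,.046,-.017,.017,z+.027),k,off,(0,160,0))
def drawbase(im,p,pose,k,off):
    poly(im,p,pose,[(.036,-.036,.056),(-.036,-.036,.056),(-.036,.036,.056),(.036,.036,.056),(.036,.046,.056),(-.046,.046,.056),(-.046,-.046,.056),(.036,-.046,.056)],k,off,(0,0,255))
def drawscan(im,p,pose,k,off):
    poly(im,p,pose,rect(-.12,.12,-.055,.055,.008),k,off,(255,0,0))
    poly(im,p,pose,[(a-.06,b,c) for a,b,c in circ(.042,.01)],k,off,(0,0,255))
    poly(im,p,pose,rect(.06,.12,-.04,.04,.094),k,off,(0,255,0))
E
cat > f0.py <<'E'
from h import *
T=pickle.load(open("top0.pkl","rb"));S=pickle.load(open("side0.pkl","rb"))
ts=lambda c:cr(c,(80,165),7); tb=lambda c:cr(c,(300,180),7); ss=lambda c:cr(c,(170,220),6); sb=lambda c:cr(c,(220,130),7)
K=[(-.046,-.046,.056),(-.046,.046,.056)]
print("base corner",ray(T,tb((225,425)),.056),ray(T,tb((440,345)),.056))
# facing +x(open), left is +y : top image up=+x,left=+y
b,r=fit([(T,[(-.046,.046,.056)],tb((226,424))),(T,[(-.046,-.046,.056)],tb((440,345))),(T,[(.036,.041,.056)],tb((160,237))),(T,[(.036,-.041,.056)],tb((360,157))),
 (S,[(-.046,-.046,.056)],sb((640,106))),(S,[(-.046,.046,.056)],sb((668,212)))],[.47,-.25,.35])
print("base",b,np.degrees(b[2]));print(r.round(2).tolist())
s,r=fit([(T,[(.12,.055,.008)],ts((140,338))),(T,[(.12,-.055,.008)],ts((140,72))),(T,[(-.12,-.055,.008)],ts((720,62))),(T,[(-.12,.055,.008)],ts((722,325))),
 (T,rect(.06,.12,-.04,.04,.094)[1:3],np.array([ts((76,90)),ts((76,292))])),
 (S,[(-.12,.055,.008)],ss((505,257)))],[.5,.3,1.57])
print("scan",s,np.degrees(s[2]));print(r.round(2).tolist())
p,r=fit([(T,[(0,0,.15)],ts((494,157))),(S,[(0,0,.15)],ss((317,138))),
 (S,[(.046,0,.077)],ss((437,262))),(T,[(.046,0,.077)],ts((566,288)))],[.5,.25,3.2])
print("pil",p,np.degrees(p[2]));print(r.round(2).tolist())
print("pad",w(s,[(-.06,0,.01)]))
im=crop(T,(80,165),(110,60),7);drawscan(im,T,s,7,(80,165));drawpillar(im,T,p,.01,7,(80,165));cv2.imwrite("pics/o1.png",im)
im=crop(S,(170,220),(100,100),6);drawscan(im,S,s,6,(170,220));drawpillar(im,S,p,.01,6,(170,220));cv2.imwrite("pics/o2.png",im)
im=crop(T,(300,180),(80,80),7);drawbase(im,T,b,7,(300,180))
i2=crop(S,(250,130),(80,60),7);drawbase(im if 0 else i2,S,b,7,(250,130))
cv2.imwrite("pics/o3.png",im);cv2.imwrite("pics/o4.png",i2)
E
python3 f0.py
```

```text
base corner [ 0.39615143 -0.24780459  0.056     ] [ 0.42713649 -0.33260353  0.056     ]
base [ 0.45385066 -0.27495858  0.35804117] 20.51424803802066
[[-0.07, 0.69], [0.57, 0.09], [0.25, -1.22], [-0.58, -0.31], [0.1, -0.37], [0.34, 1.25]]
scan [0.53106219 0.28783268 1.58741884] 90.95239964741204
[[0.27, -0.02], [0.17, -0.19], [0.55, -0.41], [0.73, 0.16], [-2.59, -0.53], [-2.55, 0.6], [0.53, -0.48]]
pil [0.53655841 0.22909747 3.32416329] 190.46052719636057
[[-0.26, 0.3], [-0.15, -0.44], [-0.08, -1.67], [-0.99, 0.26]]
pad [[0.53205949 0.22784097 0.01      ]]
```

View pics/o1.png

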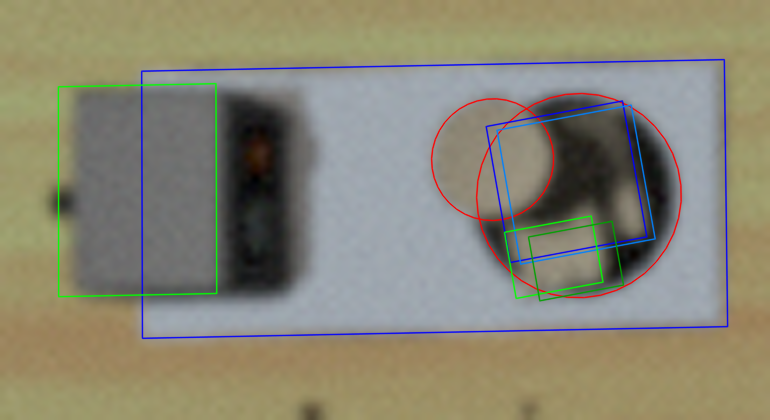

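View pics/o2.png

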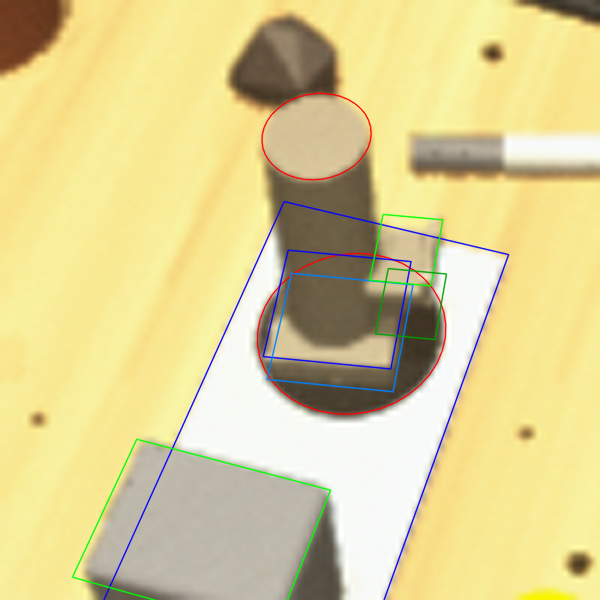

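View pics/o3.png

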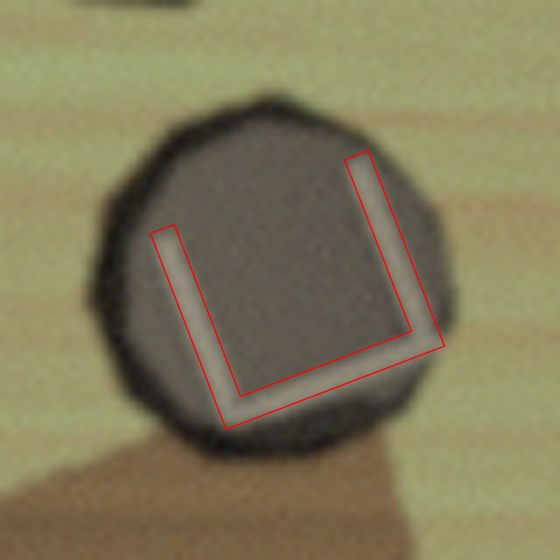

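View pics/o4.png

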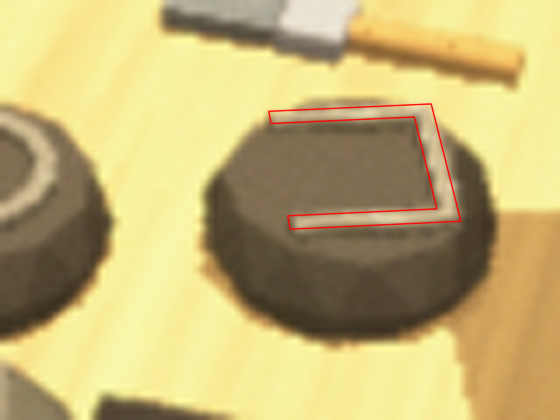

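```bash
cat > f1.py <<'E'
from h import *
T=pickle.load(open("top0.pkl","rb"));S=pickle.load(open("side0.pkl","rb"))
rows=[]
for a in (181,184,187):
    q=(.5366,.2291,np.radians(a))
    i1=crop(T,(135,175),(48,36),7);drawpillar(i1,T,q,.01,7,(135,175))
    i2=crop(S,(205,230),(48,57),7);drawpillar(i2,S,q,.01,7,(205,230)); i2=i2[100:]
    rows.append(np.vstack([i1,i2])[:, :264*2])
im=np.hstack(rows);print(im.shape);cv2.imwrite("pics/y.png",cv2.resize(im,None,fx=.79,fy=.79))
E
python3 f1.py
```

```text
(551, 1008, 3)
```

View pics/y.png

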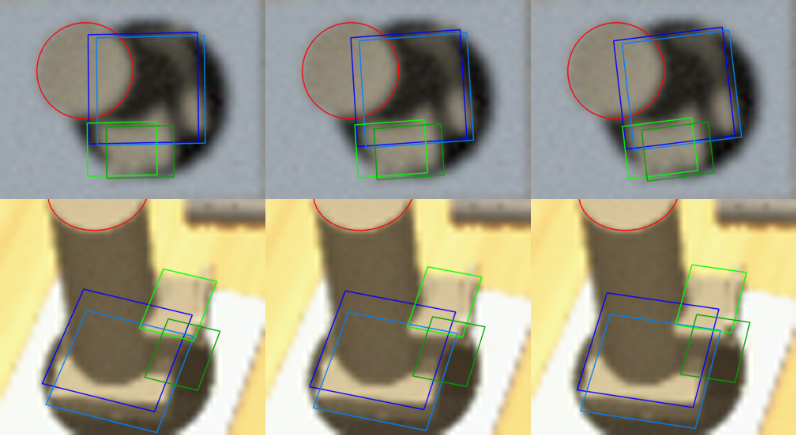

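```bash
sed -i 's/(181,184,187)/(190,194,198)/' f1.py; sed -i 's#pics/y.png#pics/y2.png#' f1.py; python3 f1.py
```

```text
(551, 1008, 3)
```

View pics/y2.png

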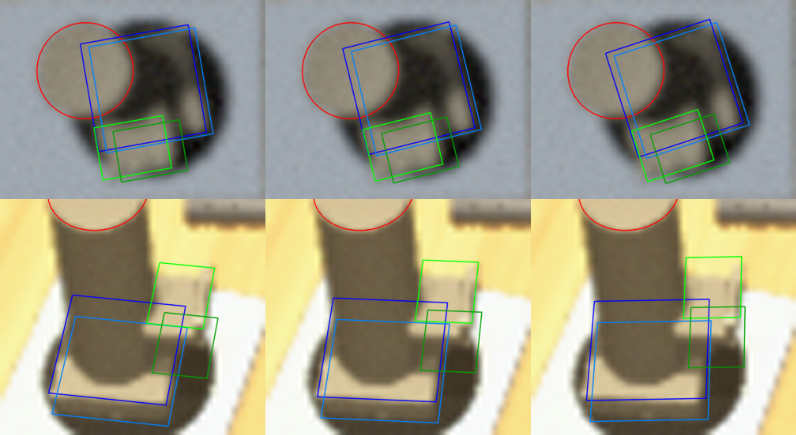

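Request:
move_arm --commands '[[[0,0,0,0,-0.82,-0.777,85],[0,0,0,0,-0.82,-0.777,85],[0,0,0,0,-0.82,-0.777,85],[0,0,0,0,-0.82,-0.777,85],[0,0,0,0,-0.82,-0.777,85],[0,0,0,0,-0.82,-0.777,85],[0,0,0,0,-0.82,-0.777,85],[0,0,0,0,-0.82,-0.777,85],[0,0,0,0,-0.82,-0.777,85],[0,0,0,0,-0.82,-0.777,85],[0,0,0,0,-0.82,-0.777,85],[0,0,0,0,-0.82,-0.777,85],[0,0,0,0,-0.82,-0.777,85],[0,0,0,0,-0.82,-0.777,85],[0,0,0,0,-0.82,-0.777,85],[0,0,0,0,-0.82,-0.777,85],[0,0,0,0,-0.82,-0.777,85],[0,0,0,0,-0.82,-0.777,85],[0,0,0,0,-0.82,-0.777,85],[0,0,0,0,-0.82,-0.777,85]]]'

```text
t: 3.27
tool_pos: [0.4429, -0.0366, 0.2316]
eef_rot: [[0.001, 0.408, -0.913], [-0.0, -0.913, -0.408], [-1.0, 0.001, -0.001]]
wrist_force: [-0.3, -0.5, 0.6]
grip_width: 0.993
```

Request:
move_arm --commands '[[[0,0,0,0,-0.82,-0.777,85],[0,0,0,0,-0.82,-0.777,85],[0,0,0,0,-0.82,-0.777,85],[0,0,0,0,-0.82,-0.777,85],[0,0,0,0,-0.82,-0.777,85],[0,0,0,0,-0.82,-0.777,85],[0,0,0,0,-0.82,-0.777,85],[0,0,0,0,-0.82,-0.777,85],[0,0,0,0,-0.82,-0.777,85],[0,0,0,0,-0.82,-0.777,85],[-1,0,0,0,0,0,85],[-1,0,0,0,0,0,85],[-1,0,0,0,0,0,85],[-1,0,0,0,0,0,85],[-1,0,0,0,0,0,85],[-1,0,0,0,0,0,85],[-1,0,0,0,0,0,85],[-1,0,0,0,0,0,85],[-1,0,0,0,0,0,85],[-1,0,0,0,0,0,85]]]'

```text
t: 4.93
tool_pos: [0.5363, 0.2284, 0.2314]
eef_rot: [[0.0, 0.963, -0.271], [0.0, -0.271, -0.963], [-1.0, 0.0, -0.0]]
wrist_force: [0.2, -0.6, 0.1]
grip_width: 0.997
```

Request:
move_arm --commands '[[[-1,0,0,0,0,0,85],[-1,0,0,0,0,0,85],[-1,0,0,0,0,0,85],[-1,0,0,0,0,0,85],[-1,0,0,0,0,0,85],[-1,0,0,0,0,0,85],[-1,0,0,0,0,0,85],[-1,0,0,0,0,0,85],[-1,0,0,0,0,0,85],[0,0,0,0,0,0,85],[0,0,0,0,0,0,85]]]'

```text
t: 5.85
tool_pos: [0.5363, 0.2284, 0.2313]
eef_rot: [[0.0, 0.875, 0.484], [0.0, 0.484, -0.875], [-1.0, 0.0, 0.0]]
wrist_force: [-0.3, 0.0, 0.5]
grip_width: 0.996
```

```bash
python3 - <<'E'
from workcell import manip
import numpy as np
np.set_printoptions(suppress=True,precision=4)
s=manip.observe();print(s)
R=s["eef_rot"];print((R.T@(np.array([.5366,.2291,.105])-s["tool_pos"])/.025), np.degrees(np.arctan2(R[1,1],R[0,1])))
E
```

```text
{'t': 5.85, 'joint_pos': array([ 0.2111,  0.4705,  1.5409,  0.    ,  1.1301, -0.2938]), 'joint_vel': array([ 0.0013,  0.003 , -0.0003,  0.0002,  0.0002,  0.0042]), 'joint_efforts': array([  0.0002, -40.8568, -17.0908,  -0.0006,   0.0005,  -0.0681]), 'tool_pos': array([0.5363, 0.2284, 0.2313]), 'eef_rot': array([[ 0.0001,  0.8753,  0.4837],
       [ 0.    ,  0.4837, -0.8753],
       [-1.    ,  0.0001,  0.    ]]), 'wrist_force': array([-0.2771,  0.0341,  0.4798]), 'ft_torque': array([-0.0072,  0.0216, -0.0568]), 'grip_width': 0.9956043215318071}
[ 5.0539  0.0244 -0.0178] 28.924465214434147
```

Request:
move_arm --commands '[[[0,0,0,1,0,0,85],[0,0,0,1,0,0,85],[0,0,0,1,0,0,85],[0,0,0,1,0,0,85],[0,0,0,0.7,0.02,-0.02,85],[0,0,0,0.35,0,0,85],[0,0,0,0,0,0,70],[0,0,0,0,0,0,60],[0,0,0,0,0,0,54],[0,0,0,0,0,0,50],[0,0,0,0,0,0,48]]]' --force 60

```text
t: 6.77
tool_pos: [0.5373, 0.2293, 0.1064]
eef_rot: [[0.003, 0.874, 0.485], [0.001, 0.485, -0.874], [-1.0, 0.003, 0.001]]
wrist_force: [-0.1, 0.3, -0.7]
grip_width: 0.565
```

```bash
cat > look.py <<'E'
import sys
from workcell import manip
from h import *
np.set_printoptions(suppress=True,precision=4)
tag=sys.argv[1]
s=manip.observe();print({k:s[k] for k in("t","joint_pos","tool_pos","eef_rot","wrist_force","ft_torque","grip_width")})
P={}
for n in("top","side"):
    p=manip.grab_frame(n);pickle.dump(p,open(f"{n}_{tag}.pkl","wb"))
E
python3 look.py g; python3 - <<'E'
from h import *
T=pickle.load(open("top_g.pkl","rb"));S=pickle.load(open("side_g.pkl","rb"))
cv2.imwrite("pics/g.png",np.hstack([crop(T,(120,150),(90,80),4),crop(S,(170,200),(90,80),4)]))
E
```

```text
{'t': 6.7667, 'joint_pos': array([ 0.2122,  0.6403,  1.6441,  0.    ,  0.8546, -0.2947]), 'tool_pos': array([0.5373, 0.2293, 0.1064]), 'eef_rot': array([[ 0.0026,  0.8743,  0.4854],
       [ 0.0006,  0.4854, -0.8743],
       [-1.    ,  0.0025,  0.0008]]), 'wrist_force': array([-0.0834,  0.3463, -0.6808]), 'ft_torque': array([ 0.009 ,  0.0336, -0.0017]), 'grip_width': 0.5649123214886118}
```

View pics/g.png

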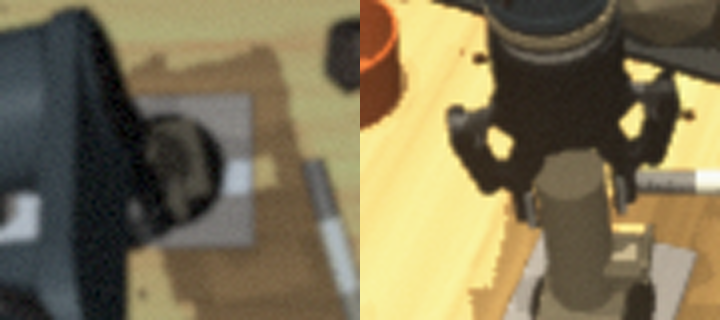

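Request:
move_arm --commands '[[[0,0,0,0,0,0,46],[0,0,0,0,0,0,45],[0,0,0,0,0,0,44],[0,0,0,0,0,0,43],[0,0,0,0,0,0,40],[0,0,0,0,0,0,36],[0,0,0,0,0,0,36]]]' --force 60

```text
t: 7.45
tool_pos: [0.5376, 0.2294, 0.1059]
eef_rot: [[0.003, 0.874, 0.486], [0.001, 0.486, -0.874], [-1.0, 0.003, 0.001]]
wrist_force: [1.8, 1.0, 5.3]
grip_width: 0.5
```

```bash
python3 - <<'E'
from workcell import manip
s=manip.observe()
for k in("t","tool_pos","wrist_force","ft_torque","grip_width","joint_pos"):print(k,s[k].round(4) if k not in("t","grip_width") else s[k])
E
```

```text
t 7.45
tool_pos [0.5376 0.2294 0.1059]
wrist_force [1.7912 1.0061 5.2743]
ft_torque [ 0.2657 -0.2224 -0.007 ]
grip_width 0.5002555751272224
joint_pos [ 2.1220e-01  6.4130e-01  1.6436e+00  3.0000e-04  8.5370e-01 -2.9490e-01]
```

Request:
move_arm --commands '[[[0.3,0,0,0,0,0,36],[0.6,0,0,0,0,0,36],[0.75,0,0,0,0,0,36],[0.75,0,0,0,0,0,36],[0.75,0,0,0,0,0,36],[0.75,0,0,0,0,0,36],[0.75,0,0,0,0,0,36],[0.75,0,0,0,0,0,36],[0.75,0,0,0,0,0,36],[0.75,0,0,0,0,0,36],[0.75,0,0,0,0,0,36],[0.75,0,0,0,0,0,36],[0.75,0,0,0,0,0,36],[0.75,0,0,0,0,0,36],[0.75,0,0,0,0,0,36],[0.75,0,0,0,0,0,36],[0.75,0,0,0,0,0,36],[0.75,0,0,0,0,0,36],[0.75,0,0,0,0,0,36],[0.75,0,0,0,0,0,36]]]'

```text
t: 9.12
tool_pos: [0.535, 0.2293, 0.1057]
eef_rot: [[-0.003, 0.73, -0.683], [0.0, -0.683, -0.73], [-1.0, -0.002, 0.002]]
wrist_force: [-2.5, 0.9, 8.0]
grip_width: 0.503
```

Request:
move_arm --commands '[[[0.75,0,0,0,0,0,36],[0.75,0,0,0,0,0,36],[0.75,0,0,0,0,0,36],[0.75,0,0,0,0,0,36],[0.75,0,0,0,0,0,36],[0.75,0,0,0,0,0,36],[0.75,0,0,0,0,0,36],[0.55,0,0,0,0,0,36],[0.2,0,0,0,0,0,36],[0,0,0,0,0,0,36],[0,0,0,0,0,0,36]]]'

```text
t: 10.03
tool_pos: [0.5354, 0.2299, 0.1057]
eef_rot: [[-0.002, 0.292, -0.956], [0.001, -0.956, -0.292], [-1.0, -0.002, 0.001]]
wrist_force: [-2.0, 2.2, 8.2]
grip_width: 0.505
```

```bash
python3 look.py h; python3 - <<'E'
from h import *
T=pickle.load(open("top_h.pkl","rb"));S=pickle.load(open("side_h.pkl","rb"))
s=(.53106,.28783,1.58742)
out=[]
for d in (None,-5,0,5):
    im=crop(S,(185,235),(65,80),6)
    if d is not None:
        drawpillar(im,S,(.5375,.2294,s[2]+np.radians(d)),.01,6,(185,235))
    out.append(im)
im=np.vstack([np.hstack(out[:2]),np.hstack(out[2:])])
cv2.imwrite("pics/h.png",cv2.resize(im,None,fx=.62,fy=.62))
cv2.imwrite("pics/h1.png",out[0]); cv2.imwrite("pics/h2.png",out[2])
E
```

```text
{'t': 10.0333, 'joint_pos': array([0.2129, 0.6408, 1.6456, 0.0024, 0.8566, 1.4855]), 'tool_pos': array([0.5354, 0.2299, 0.1057]), 'eef_rot': array([[-0.0017,  0.2923, -0.9563],
       [ 0.0015, -0.9563, -0.2923],
       [-1.    , -0.0019,  0.0012]]), 'wrist_force': array([-2.0486,  2.1933,  8.1868]), 'ft_torque': array([ 0.7486,  0.258 , -0.0164]), 'grip_width': 0.5046077235153288}
```

View pics/h1.png

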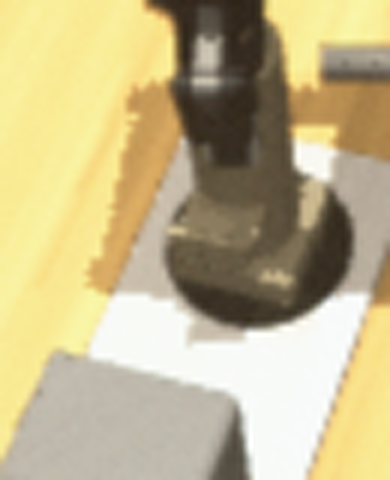

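View pics/h2.png

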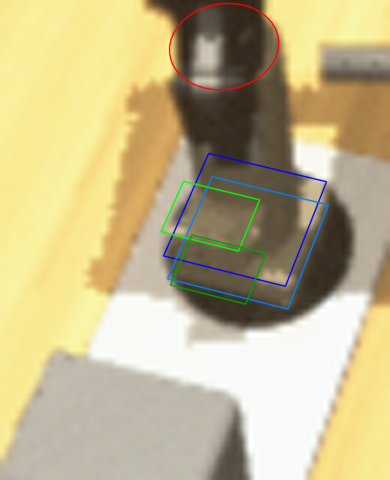

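View pics/h.png

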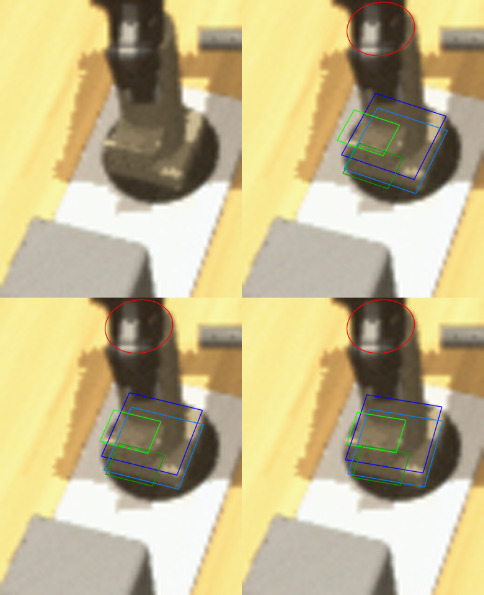

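```bash
cat > v.py <<'E'
import sys
from h import *
def enh(p,off,sz,k,g=.5):
    q=dict(p);im=p["img"].astype(float);a=im[off[1]:off[1]+sz[1],off[0]:off[0]+sz[0]]
    q["img"]=(255*np.clip(im/np.percentile(a,97),0,1)**g).astype(np.uint8);return crop(q,off,sz,k)
if __name__=="__main__":
    T=pickle.load(open("top_h.pkl","rb"));S=pickle.load(open("side_h.pkl","rb"))
    a=enh(S,(205,255),(45,40),13,.6);cv2.imwrite("pics/v1.png",a)
    b=enh(T,(140,170),(50,50),10,.6);cv2.imwrite("pics/v2.png",b)
E
python3 v.py
```

```text
(no output)
```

View pics/v1.png

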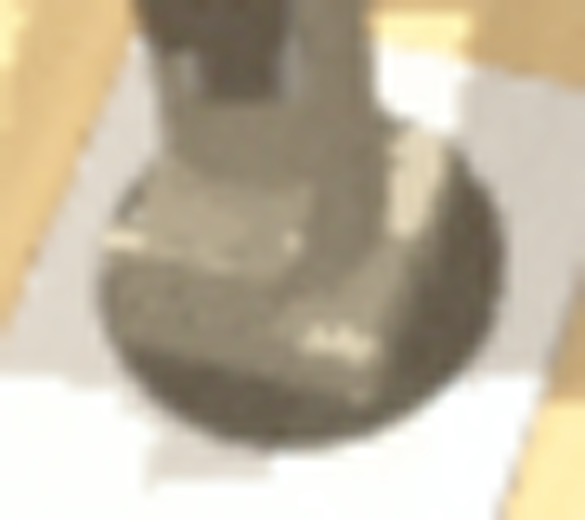

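View pics/v2.png

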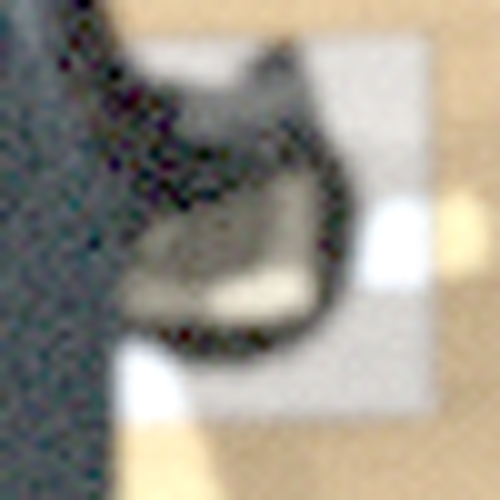

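```bash
cat > v3.py <<'E'
from h import *
from v import enh
T=pickle.load(open("top_h.pkl","rb"));S=pickle.load(open("side_h.pkl","rb"))
E=S["extrinsics"];print("sidecam",-E[:3,:3].T@E[:3,3])
so,to=(205,255),(140,170)
L=[]
def ln(p,off,k,A,B,pts):
    for q in pts: L.append((p,A,B,cr(q,off,k)))
h=.028
ln(S,so,13,(h,-h,.01),(h,h,.01),[(150,352),(250,377),(350,402)])
ln(T,to,10,(h,h,.028),(-h,h,.028),[(220,318),(300,316)])   # bottom edge in top = -x world = +y pillar
ln(T,to,10,(-h,h,.028),(-h,-h,.028),[(318,290),(313,240),(308,200)])
ln(S,so,13,(.046,-.017,.077),(.046,.017,.077),[(110,240),(230,277)])
def r(x,each=False):
    o=[]
    for p,A,B,q in L:
        a,b=proj(p,w(x,[A,B]));d=(b-a)/np.linalg.norm(b-a);o.append(d[0]*(q-a)[1]-d[1]*(q-a)[0])
    return np.array(o)
s=least_squares(r,[.5354,.2299,1.587],loss="soft_l1",f_scale=.5);x=s.x
print(x,np.degrees(x[2]),r(x).round(2))
for n,p,o,sz,k in(("v4",S,so,(45,40),13),("v5",T,to,(50,50),10)):
    outs=[]
    for q in (x,(.5354,.2299,1.5874)):
        im=enh(p,o,sz,k,.6);drawpillar(im,p,q,.01,k,o);outs.append(im)
    cv2.imwrite(f"pics/{n}.png",cv2.resize(np.hstack(outs),None,fx=.68,fy=.68))
E
python3 v3.py
```

```text
sidecam [0.2726943  0.75317263 0.88581004]
[0.53352517 0.22827371 1.60154145] 91.76156559534681 [ 0.01  0.09  0.17 -0.04  0.04  0.56  0.19 -0.21 -0.24  0.42]
```

View pics/v4.png

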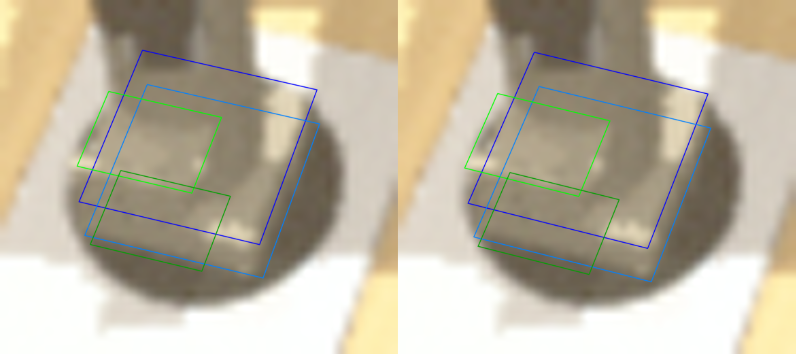

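View pics/v5.png

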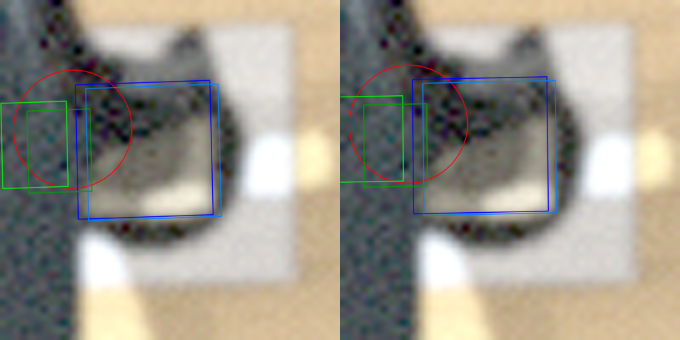

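Request:
move_arm --commands '[[[0,0,0,0,0,0,36],[0,0,0,0,0,0,36],[0,0,0,0,0,0,36],[0,0,0,0,0,0,36],[0,0,0,0,0,0,36],[0,0,0,0,0,0,36],[0,0,0,0,0,0,36],[0,0,0,0,0,0,36],[0,0,0,0,0,0,36],[0,0,0,0,0,0,36],[0,0,0,0,0,0,36],[0,0,0,0,0,0,36],[0,0,0,0,0,0,36],[0,0,0,0,0,0,36],[0,0,0,0,0,0,36],[0,0,0,0,0,0,36]]]'

```text
t: 11.47
tool_pos: [0.5354, 0.2299, 0.1058]
eef_rot: [[-0.002, 0.292, -0.956], [0.002, -0.956, -0.292], [-1.0, -0.002, 0.001]]
wrist_force: [-1.7, 2.2, 9.0]
grip_width: 0.5
```

Request:
move_arm --commands '[[[0,0,0,-0.1,0,0,36],[0,0,0,-0.2,0,0,36],[0,0,0,-0.4,0,0,36],[0,0,0,-0.6,0,0,36],[0,0,0,-0.8,0,0,36],[0,0,0,-0.8,0,0,36],[0,0,0,-0.8,0,0,36],[0,0,0,-0.8,0,0,36],[0,0,0,-0.8,0,0,36],[0,0,0,-0.8,0,0,36],[0,0,0,-0.8,0,0,36],[0,0,0,-0.6,0,0,36],[0,0,0,-0.4,0,0,36],[0,0,0,-0.2,0,0,36],[0,0,0,0,0,0,36],[0,0,0,0,0,0,36]]]'

```text
t: 12.8
tool_pos: [0.5358, 0.2288, 0.3068]
eef_rot: [[-0.002, 0.293, -0.956], [-0.001, -0.956, -0.293], [-1.0, -0.0, 0.002]]
wrist_force: [0.4, -0.8, -4.1]
grip_width: 0.506
```

```bash
python3 look.py i; python3 - <<'E'
from h import *
from v import enh
T=pickle.load(open("top_i.pkl","rb"));S=pickle.load(open("side_i.pkl","rb"))
cv2.imwrite("pics/i.png",np.hstack([enh(T,(90,140),(100,100),4,.6),enh(S,(170,180),(90,100),4,.6)]))
E
```

```text
{'t': 12.8, 'joint_pos': array([ 0.212 ,  0.3929,  1.4464, -0.0001,  1.3041,  1.4853]), 'tool_pos': array([0.5358, 0.2288, 0.3068]), 'eef_rot': array([[-0.0018,  0.2932, -0.9561],
       [-0.0005, -0.9561, -0.2932],
       [-1.    , -0.    ,  0.0018]]), 'wrist_force': array([ 0.4451, -0.8094, -4.0945]), 'ft_torque': array([-0.0028,  0.0124, -0.0293]), 'grip_width': 0.5056357422014517}
```

View pics/i.png

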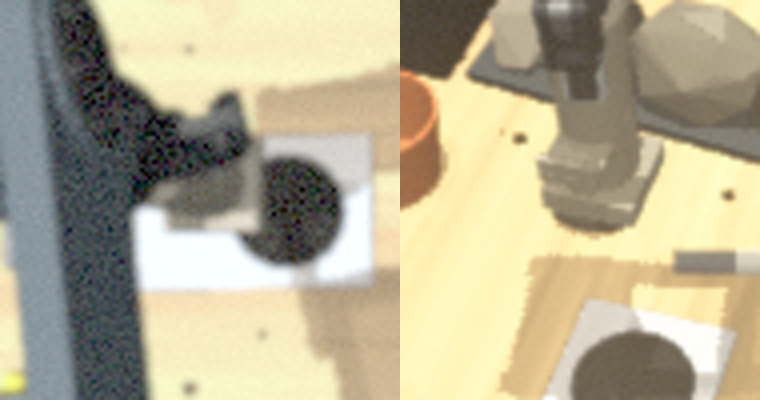

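Request:
move_arm --commands '[[[0,0,0,0,0.2,0.1,36],[0,0,0,0,0.4,0.2,36],[0,0,0,0,0.6,0.3,36],[0,0,0,0,0.663,0.328,36],[0,0,0,0,0.663,0.328,36],[0,0,0,0,0.663,0.328,36],[0,0,0,0,0.663,0.328,36],[0,0,0,0,0.663,0.328,36],[0,0,0,0,0.663,0.328,36],[0,0,0,0,0.663,0.328,36],[0,0,0,0,0.663,0.328,36],[0,0,0,0,0.663,0.328,36],[0,0,0,0,0.663,0.328,36],[0,0,0,0,0.663,0.328,36],[0,0,0,0,0.663,0.328,36]]]'

```text
t: 14.15
tool_pos: [0.4941, -0.0246, 0.3073]
eef_rot: [[-0.001, 0.293, -0.956], [-0.0, -0.956, -0.293], [-1.0, 0.0, 0.001]]
wrist_force: [0.2, -0.8, -3.6]
grip_width: 0.499
```

Request:
move_arm --commands '[[[0,0,0,0,0.663,0.328,36],[0,0,0,0,0.663,0.328,36],[0,0,0,0,0.663,0.328,36],[0,0,0,0,0.663,0.328,36],[0,0,0,0,0.663,0.328,36],[0,0,0,0,0.663,0.328,36],[0,0,0,0,0.663,0.328,36],[0,0,0,0,0.663,0.328,36],[0,0,0,0,0.663,0.328,36],[0,0,0,0,0.663,0.328,36],[0,0,0,0,0.663,0.328,36],[0,0,0,0,0.663,0.328,36],[0,0,0,0,0.6,0.3,36],[0,0,0,0,0.4,0.2,36],[0,0,0,0,0.2,0.1,36]]]'

```text
t: 15.4
tool_pos: [0.4529, -0.2769, 0.3073]
eef_rot: [[-0.001, 0.291, -0.957], [-0.0, -0.957, -0.291], [-1.0, 0.0, 0.001]]
wrist_force: [0.8, 0.1, -3.4]
grip_width: 0.503
```

Request:
move_arm --commands '[[[0.3,0,0,0,0,0,36],[0.6,0,0,0,0,0,36],[0.83,0,0,0,0,0,36],[0.83,0,0,0,0,0,36],[0.83,0,0,0,0,0,36],[0.83,0,0,0,0,0,36],[0.83,0,0,0,0,0,36],[0.83,0,0,0,0,0,36],[0.83,0,0,0,0,0,36],[0.83,0,0,0,0,0,36],[0.83,0,0,0,0,0,36],[0.83,0,0,0,0,0,36],[0.83,0,0,0,0,0,36],[0.83,0,0,0,0,0,36],[0.83,0,0,0,0,0,36],[0.83,0,0,0,0,0,36],[0.83,0,0,0,0,0,36],[0.6,0,0,0,0,0,36],[0.3,0,0,0,0,0,36],[0,0,0,0,0,0,36]]]'

```text
t: 17.07
tool_pos: [0.4535, -0.2744, 0.3074]
eef_rot: [[-0.001, -0.811, -0.585], [0.001, -0.585, 0.811], [-1.0, -0.0, 0.001]]
wrist_force: [-0.6, 0.3, -2.3]
grip_width: 0.504
```

```bash
python3 look.py j; python3 - <<'E'
from h import *
from v import enh
T=pickle.load(open("top_j.pkl","rb"));S=pickle.load(open("side_j.pkl","rb"))
cv2.imwrite("pics/j.png",np.hstack([enh(T,(290,170),(110,110),3,.6),enh(S,(260,50),(110,110),4,.6)[:330]]) if 0 else np.hstack([enh(T,(290,160),(100,130),4,.6),enh(S,(260,40),(95,130),4,.6)]))
E
```

```text
{'t': 17.0667, 'joint_pos': array([-0.7553,  0.3134,  1.5713,  0.0003,  1.2579,  1.7613]), 'tool_pos': array([ 0.4535, -0.2744,  0.3074]), 'eef_rot': array([[-0.0006, -0.811 , -0.5851],
       [ 0.0009, -0.5851,  0.811 ],
       [-1.    , -0.    ,  0.0011]]), 'wrist_force': array([-0.617 ,  0.3085, -2.3464]), 'ft_torque': array([-0.0068,  0.0382, -0.0494]), 'grip_width': 0.503536349411629}
```

View pics/j.png

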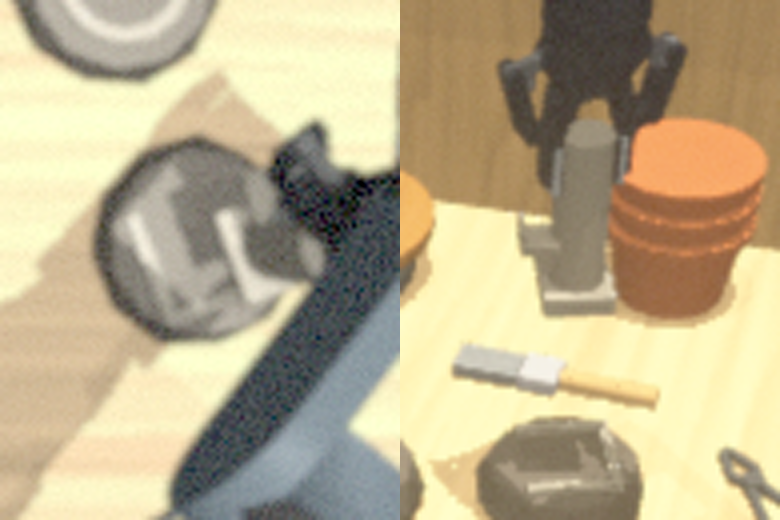

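Request:
move_arm --commands '[[[0,0,0,0.2,0,0,36],[0,0,0,0.4,0,0,36],[0,0,0,0.6,0,0,36],[0,0,0,0.6,0,0,36],[0,0,0,0.6,0,0,36],[0,0,0,0.6,0,0,36],[0,0,0,0.6,0,0,36],[0,0,0,0.4,0,0,36],[0,0,0,0.3,0,0,36],[0,0,0,0.1,0,0,36],[0,0,0,0,0,0,36],[0,0,0,0,0,0,36]]]'

```text
t: 18.17
tool_pos: [0.4542, -0.2754, 0.1979]
eef_rot: [[0.001, -0.811, -0.585], [-0.001, -0.585, 0.811], [-1.0, -0.0, -0.001]]
wrist_force: [0.8, 1.4, -3.5]
grip_width: 0.499
```

```bash
python3 look.py k; python3 - <<'E'
from h import *
from v import enh
T=pickle.load(open("top_k.pkl","rb"));S=pickle.load(open("side_k.pkl","rb"))
cv2.imwrite("pics/k1.png",enh(S,(270,95),(60,85),7,.6))
cv2.imwrite("pics/k2.png",enh(T,(310,180),(70,70),8,.6))
E
```

```text
{'t': 18.1667, 'joint_pos': array([-0.7556,  0.4465,  1.7038,  0.    ,  0.9904,  1.761 ]), 'tool_pos': array([ 0.4542, -0.2754,  0.1979]), 'eef_rot': array([[ 0.0007, -0.811 , -0.5851],
       [-0.0007, -0.5851,  0.811 ],
       [-1.    , -0.0002, -0.001 ]]), 'wrist_force': array([ 0.7739,  1.3845, -3.5021]), 'ft_torque': array([ 0.0027, -0.02  , -0.0039]), 'grip_width': 0.4992769292034699}
```

View pics/k1.png

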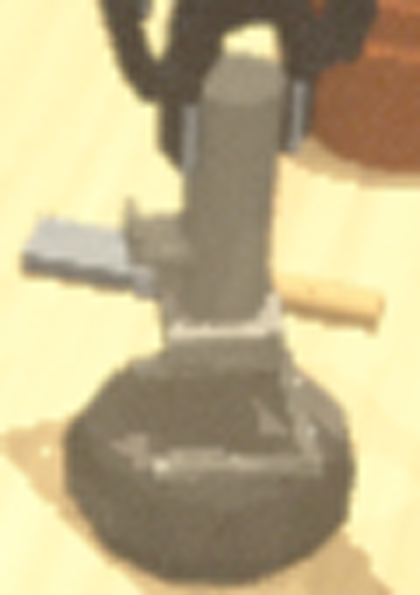

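View pics/k2.png

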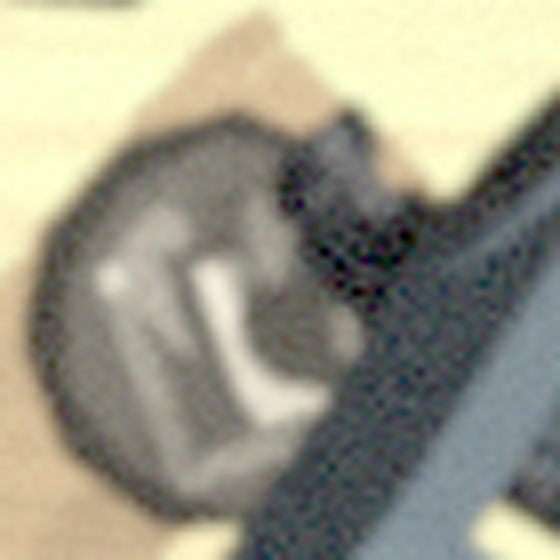

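```bash
python3 - <<'E'
from h import *
from v import enh
T=pickle.load(open("top_k.pkl","rb"));S=pickle.load(open("side_k.pkl","rb"))
q=(.454,-.275,np.radians(20.5))
a=enh(S,(285,100),(30,52),11,.6);b=a.copy();drawpillar(b,S,q,.102,11,(285,100))
cv2.imwrite("pics/l1.png",np.hstack([a,b]))
a=enh(T,(325,205),(32,32),12,.6);b=a.copy();drawpillar(b,T,q,.102,12,(325,205))
cv2.imwrite("pics/l2.png",np.hstack([a,b]))
E
```

```text
(no output)
```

View pics/l1.png

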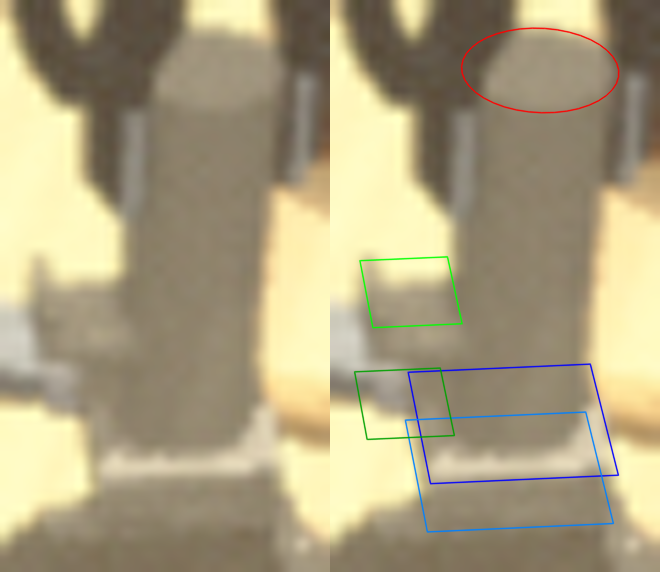

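View pics/l2.png

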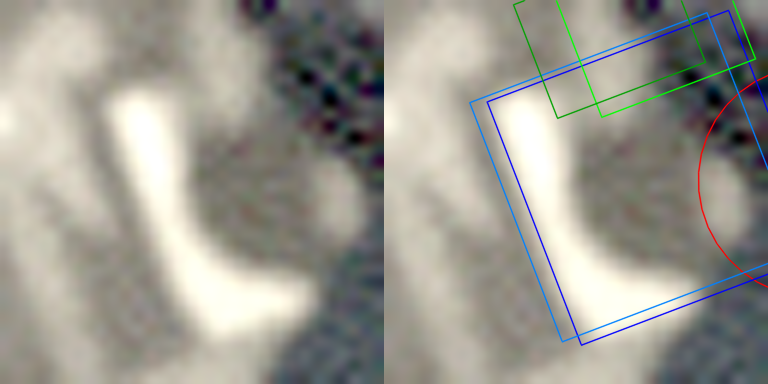

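```bash
cat > f2.py <<'E'
from h import *
from v import enh
T=pickle.load(open("top_k.pkl","rb"));S=pickle.load(open("side_k.pkl","rb"))
so,to=(285,100),(325,205);h=.028;z0=.102
L=[]
def ln(p,off,k,A,B,pts):
    for q in pts:L.append((p,A,B,cr(q,off,k)))
zt=z0+.018
ln(S,so,11,(-h,h,zt),(h,h,zt),[(105,476),(180,473),(260,467)])
ln(S,so,11,(-h,h,zt),(-h,-h,zt),[(279,460),(272,415)])
ln(T,to,12,(-h,h,zt),(h,h,zt),[(112,125),(145,205),(175,275),(195,320)])
ln(T,to,12,(-h,h,zt),(-h,-h,zt),[(225,337),(265,325),(300,312)])
def r(x):
    o=[]
    for p,A,B,q in L:
        a,b=proj(p,w(x,[A,B]));d=(b-a)/np.linalg.norm(b-a);o.append(d[0]*(q-a)[1]-d[1]*(q-a)[0])
    # shaft axis midline in side
    for q in [((122+258)/2,350),((125+266)/2,210)]:
        a,b=proj(S,w(x,[(0,0,z0+.07),(0,0,z0+.14)]));d=(b-a)/np.linalg.norm(b-a);q=cr(q,so,11);o.append(d[0]*(q-a)[1]-d[1]*(q-a)[0])
    return np.array(o)
s=least_squares(r,[.454,-.275,.358],loss="soft_l1",f_scale=.4);x=s.x
print(x,np.degrees(x[2]),r(x).round(2))
a=enh(S,so,(30,52),11,.6);drawpillar(a,S,x,z0,11,so)
b=enh(T,to,(32,32),12,.6);drawpillar(b,T,x,z0,12,to)
c=np.zeros((572,384,3),np.uint8);c[:384]=b
cv2.imwrite("pics/m1.png",np.hstack([a,c]))
E
python3 f2.py
```

```text
[ 0.45407904 -0.27610566  0.37778419] 21.645439456031248 [ 0.53  0.41  0.54 -0.68 -0.16 -0.22 -0.2  -0.11  0.01 -0.07  0.25  0.34
  0.23 -0.29]
```

View pics/m1.png

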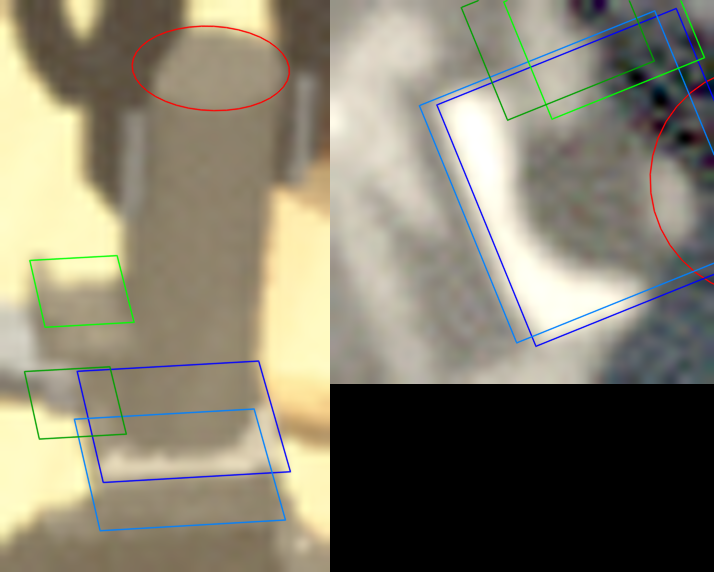

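Request:
move_arm --commands '[[[0.1,0,0,0.2,0,0.01,36],[0.05,0,0,0.35,-0.01,0.01,36],[0,0,0,0.4,-0.01,0.01,36],[0,0,0,0.3,0,0,36],[0,0,0,0.15,0,0,36],[0,0,0,0.04,0,0,36],[0,0,0,0,0,0,36],[0,0,0,0,0,0,36],[0,0,0,0,0,0,36],[0,0,0,0,0,0,36],[0,0,0,0,0,0,36],[0,0,0,0,0,0,36]]]'

```text
t: 19.27
tool_pos: [0.4539, -0.2743, 0.1618]
eef_rot: [[0.0, -0.819, -0.574], [-0.0, -0.574, 0.819], [-1.0, -0.0, -0.001]]
wrist_force: [-0.4, -0.1, -3.2]
grip_width: 0.502
```

```bash
python3 look.py n; python3 - <<'E'
from h import *
from v import enh
T=pickle.load(open("top_n.pkl","rb"));S=pickle.load(open("side_n.pkl","rb"))
q=(.4539,-.275,np.radians(20.5))
a=enh(S,(275,105),(50,72),8,.6);b=a.copy();drawpillar(b,S,q,.066,8,(275,105));drawbase(b,S,q,8,(275,105))
cv2.imwrite("pics/n1.png",np.hstack([a,b]))
a=enh(T,(315,195),(50,55),8,.6);b=a.copy();drawpillar(b,T,q,.066,8,(315,195));drawbase(b,T,q,8,(315,195))
cv2.imwrite("pics/n2.png",np.hstack([a,b]))
E
```

```text
{'t': 19.2667, 'joint_pos': array([-0.7544,  0.4989,  1.739 ,  0.    ,  0.9031,  1.7754]), 'tool_pos': array([ 0.4539, -0.2743,  0.1618]), 'eef_rot': array([[ 0.0004, -0.8186, -0.5743],
       [-0.0004, -0.5743,  0.8186],
       [-1.    , -0.0001, -0.0006]]), 'wrist_force': array([-0.3654, -0.0619, -3.2302]), 'ft_torque': array([-0.0057,  0.0216, -0.0008]), 'grip_width': 0.502145212555681}
```

View pics/n1.png

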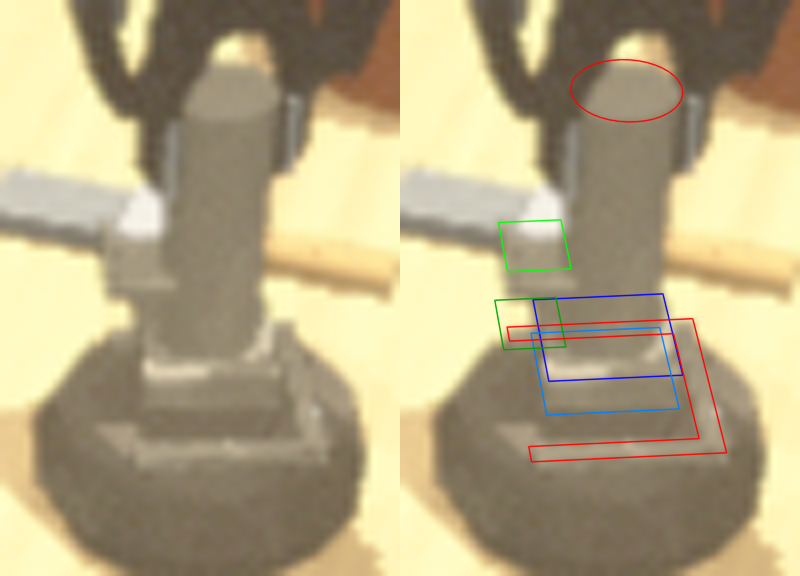

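View pics/n2.png

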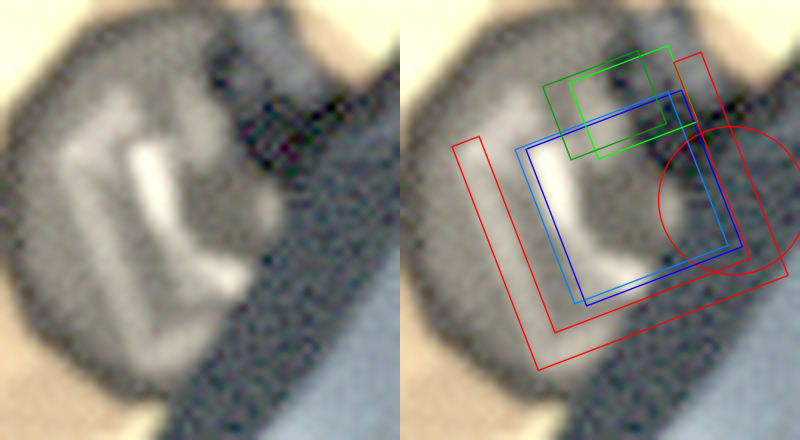

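Request:
move_arm --commands '[[[0,0,0,0,0,0.02,36],[0,0,0,0,0,0.02,36],[0,0,0,0,0,0,36],[0,0,0,0,0,0,36],[0,0,0,0,0,0,36],[0,0,0,0,0,0,36],[0,0,0,0,0,0,36],[0,0,0,0,0,0,36],[0,0,0,0,0,0,36],[0,0,0,0,0,0,36],[0,0,0,0,0,0,36],[0,0,0,0,0,0,36],[0,0,0,0,0,0,36],[0,0,0,0,0,0,36]]]'

```text
t: 20.53
tool_pos: [0.4533, -0.2734, 0.1616]
eef_rot: [[0.0, -0.819, -0.574], [-0.0, -0.574, 0.819], [-1.0, 0.0, -0.0]]
wrist_force: [-0.1, -0.6, -3.6]
grip_width: 0.504
```

```bash
python3 - <<'E'
from workcell import manip
s=manip.observe();print(s["t"],s["tool_pos"],s["wrist_force"],s["ft_torque"],s["joint_vel"],s["grip_width"])
print(manip.finish_job())
E
```

```text
20.5333 [ 0.45327595 -0.27335521  0.16156152] [-0.14677428 -0.63510933 -3.57655552] [-0.01672213 -0.01296703 -0.01441599] [ 2.28476849e-03 -9.58773968e-05 -5.04191517e-04 -5.53658529e-05
 -1.09689152e-03  2.48329203e-05] 0.5038010406028285
the job is handed in; nothing more can be done
None
```

I turned the pillar about 102° on the pad and kept it standing and still for about 1.5 s. Then I lifted it, carried it with its underside about 0.2 m up (the stones reach 0.115 m), and handed the job in at about 20.5 s. It was still held over the square-seated base stone.

- **Facing the scanner:** a line fit to both views put the pillar's direction at 91.8° and the scanner's at 91.0°, so the ledge faces the window to about 1°.
- **Over the seat:** at 36 mm higher, a fit put the pillar about 1 mm and 1° off the base stone (at 0.454, -0.275, turned 20.5°). I took out most of that on the way down. Overlays at the final height showed it 1 to 2 mm off, so I shifted it 1 mm more. I took no picture after that shift.
- **Height:** the underside comes out at about 66 mm, worked out from the grip height on the pad and the final tool height, about 10 mm above the kerbs.
- **At hand-in:** the arm was still, and the vertical wrist force was about -3.6 N, which fits the pillar's weight with nothing touching.

**Disagreements:** the estimates of where the pillar sits in the gripper differed by about 2 mm between pictures, about as large as the 2 mm calibration error. In the first pictures the ledge looked about 4 mm lower than the model. I went by the foot's edges for direction.

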